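# Line the washed bar measures up by size on the drying rail

## Robot

A 7-joint arm with a two-finger parallel gripper is mounted at the origin on the work surface. World frame = base frame: x ahead of the robot, y to its left, z up, the work surface at z = 0. Lengths are in m, angles in degrees, forces in N, time in s.
With the tool pointing down it reaches from about 0.35 to 0.9 m from the base axis. Payload 8.1 kg.
Tool frame: the origin (TCP) lies on the centre line of the jaws, within the pads' length; the fingertips stand 14 mm ahead of it and the grasp point (between the pads) lies 5 mm behind it; z points along the fingers, y is the line along which they close (so a half turn about z gives the same grasp; the last joint's range is limited). The gripper opens to 85 mm and grips with 20 to 120 N. Pads are 22 mm wide; open, the fingers measure 114 mm over their backs; the gripper's body (76 mm by 85 mm) begins 54 mm behind the grasp point. The pads swing forward as they close: fully open they stand 13 mm farther back than shut.
Start: joints at [-71.998, 24.895, 1.432, 90.138, -0.665, 64.973, -4.303], TCP at [0.253, 0.571, 0.245] pointing down, gripper open.
Joint ranges: [-149.89, 149.89], [-25.12, 119.58], [-72.63, 75.52], [4.76, 147.25], [-75.54, 255.54], [6.69, 114.76], [-157.13, 157.13]. Speed limits (degrees/s): [127.2, 127.2, 172.46, 172.46, 180, 180, 180].

## Interface

Orientations are given as [roll, pitch, yaw] about the fixed x, y, z axes, in that order (R = Rz(yaw) Ry(pitch) Rx(roll)).
In Python, from rig import manip gives the robot as it stands. The module is installed in compiled form; this text tells all that it offers.
- The arm moves only by the tool step_arm, never from a script. Its argument "motion" is a list of rows, each an object with "offset": the shift along the tool's x, y, z in m, a list of three; "yaw": the turn about the tool's z in degrees. A call has 1 to 5 rows; each row is the pose to reach, as a shift and turn from the pose commanded when the call began, along the tool's axes at that moment; what a row does not reach only later rows make up. A row lasts 1/12 s, in which the tool goes at most 41.7 mm and 7.16 degrees, less where a joint would pass 70% of its speed; a pose out of reach is approached as far as the arm can. A call with a gripper value outside its range is refused whole. "claw" is the closure, from 0 (fully open) to 1 (shut), set as the call begins (left out, the last holds). The fingers move at their own pace and stop on an object; the grip force is fixed at half the most. Time passes only in rows, so rows that repeat a pose let the fingers close. It gives the time, the measured TCP pose, the force, the opening and the grip force at its end, in the units of the state.
- manip.state(): the state, without advancing time (a new reading comes with each control period).
- manip.capture(name): name is "scene" or "top" or "wrist"; returns a dict with "frame" (384x512x3 uint8, red, green, blue), "vertical_fov" (degrees; the focal length in pixels is half the picture's height over the tangent of half this angle, whatever the lens; pixels are square), "cx", "cy" (the principal point, pixels), "rvec" (rotation vector, rad) and "tvec" (3), from world to camera coordinates, as OpenCV has them. Camera axes: x right, y down, z forward; pixel columns grow to the right and rows downward; lengths in m; the calibration is good to about 2 mm. A picture is of the moment at which its call begins. There is no depth.
- manip.hand_in(): hands the job in; it is judged then, once.
The state is a dict: "time_s": time; "joint_pos": joint angles; "joint_velocities": joint speeds; "joint_efforts": joint torques, N m; "eef_pos": TCP position; "tool_rot": TCP orientation; "contact_force": force on the tool from outside, world axes, zero at the start; "wrist_torque": the same for the moment, N m; "finger_gap": finger opening in m; "finger_force": force on a finger pad.
Only numpy, scipy, OpenCV 4.12 (cv2) and the standard library are available. Lean on these libraries where they do the work, as an engineer would, in place of code of your own. Each camera call takes 0.05 s, during which the arm holds its last target. There are 200 camera calls.

## Task

The steel bar measures have just come out of the dishwasher; the largest and the smallest already stand upside down on the two end pegs of the drying rail. Take the other four, which stand about the table, and stand them upside down too, each centred over its own peg and flat on the rail, so that the whole row steps down in size from the largest to the smallest. Set them down gently rather than dropping them, and do not shift or tip the two end ones.

Things in the scene. Friction and masses are not known exactly. Their poses are not given: they have to be found in the camera images.
- measure_62_center (a point): Loose stainless steel bar measure (thimble-shaped cup, hollow, wall about 2 mm, room inside for a peg) standing upside down, mouth on the table: 62 mm across the mouth below, 52 mm across the closed end on top, 78 mm high. The point is on its axis, half-way up (39 mm above its mouth); z points up along the axis, from mouth to closed end.
- measure_54_center (a point): Loose stainless steel bar measure (thimble-shaped cup, hollow, wall about 2 mm, room inside for a peg) standing upside down, mouth on the table: 54 mm across the mouth below, 45 mm across the closed end on top, 68 mm high. The point is on its axis, half-way up (34 mm above its mouth); z points up along the axis, from mouth to closed end.
- measure_46_center (a point): Loose stainless steel bar measure (thimble-shaped cup, hollow, wall about 2 mm, room inside for a peg) standing upside down, mouth on the table: 46 mm across the mouth below, 39 mm across the closed end on top, 58 mm high. The point is on its axis, half-way up (29 mm above its mouth); z points up along the axis, from mouth to closed end.
- measure_38_center (a point): Loose stainless steel bar measure (thimble-shaped cup, hollow, wall about 2 mm, room inside for a peg) standing upside down, mouth on the table: 38 mm across the mouth below, 32 mm across the closed end on top, 48 mm high. The point is on its axis, half-way up (24 mm above its mouth); z points up along the axis, from mouth to closed end.
- measure_largest_center (a point): The largest measure of the set, 70 mm across the mouth and 88 mm high, already standing upside down on one of the two end pegs of the drying rail (at which end changes). The point is on its axis, half-way up (44 mm above its mouth). Not to be moved.
- measure_smallest_center (a point): The smallest measure of the set, 30 mm across the mouth and 38 mm high, already standing upside down on one of the two end pegs of the drying rail (at which end changes). The point is on its axis, half-way up (19 mm above its mouth). Not to be moved.
- peg_a: One of the four free upright white pegs on the black drying rail (a fixed strip 530 x 110 mm, 12 mm thick, its top 12 mm above the table). The six pegs stand in one straight row along the middle of the rail, 85 mm apart; the two end pegs are taken. Peg 8 mm thick, 18 mm high, round tip. Which of the four places in the row this letter has changes from start to start. Origin at the foot of the peg, on the rail's top; z up, y along the row.
- peg_b: One of the four free upright white pegs on the black drying rail (a fixed strip 530 x 110 mm, 12 mm thick, its top 12 mm above the table). The six pegs stand in one straight row along the middle of the rail, 85 mm apart; the two end pegs are taken. Peg 8 mm thick, 18 mm high, round tip. Which of the four places in the row this letter has changes from start to start. Origin at the foot of the peg, on the rail's top; z up, y along the row.
- peg_c: One of the four free upright white pegs on the black drying rail (a fixed strip 530 x 110 mm, 12 mm thick, its top 12 mm above the table). The six pegs stand in one straight row along the middle of the rail, 85 mm apart; the two end pegs are taken. Peg 8 mm thick, 18 mm high, round tip. Which of the four places in the row this letter has changes from start to start. Origin at the foot of the peg, on the rail's top; z up, y along the row.
- peg_d: One of the four free upright white pegs on the black drying rail (a fixed strip 530 x 110 mm, 12 mm thick, its top 12 mm above the table). The six pegs stand in one straight row along the middle of the rail, 85 mm apart; the two end pegs are taken. Peg 8 mm thick, 18 mm high, round tip. Which of the four places in the row this letter has changes from start to start. Origin at the foot of the peg, on the rail's top; z up, y along the row.
Mind the look-alikes: they are no part of the job. Leave any purple look-alike of the part that bears measure_62_center alone.

How it is judged (in metres and radians):
At the end, for the whole second after the job is handed in: All four stand released, still and upside down on the rail (tilt under 0.12 rad, mouth on the rail to 4 mm), axis within 13 mm of a peg, in order from the largest measure: 62, 54, 46, 38 mm. The largest and smallest stand upright within 15 mm of where they were ((horizontal distance between measure_62_center and peg_a below 0.013 m or horizontal distance between measure_62_center and peg_b below 0.013 m or horizontal distance between measure_62_center and peg_c below 0.013 m or horizontal distance between measure_62_center and peg_d below 0.013 m) and horizontal distance between measure_62_center and measure_largest_center between 0.055 and 0.115 m and angle between each of measure_62_center, measure_54_center, measure_46_center, measure_38_center, measure_largest_center, measure_smallest_center's own z axis and vertical below 0.12 rad and height (world z) of measure_62_center between 0.047 and 0.055 m and linear speed of each of measure_62, measure_54, measure_46, measure_38 below 0.02 m/s and angular speed of each of measure_62, measure_54, measure_46, measure_38 below 0.2 rad/s and contact force between each of measure_62, measure_54, measure_46, measure_38 and the fingers below 0.1 N and (horizontal distance between measure_54_center and peg_a below 0.013 m or horizontal distance between measure_54_center and peg_b below 0.013 m or horizontal distance between measure_54_center and peg_c below 0.013 m or horizontal distance between measure_54_center and peg_d below 0.013 m) and horizontal distance between measure_54_center and measure_largest_center between 0.14 and 0.2 m and height (world z) of measure_54_center between 0.042 and 0.05 m and (horizontal distance between measure_46_center and peg_a below 0.013 m or horizontal distance between measure_46_center and peg_b below 0.013 m or horizontal distance between measure_46_center and peg_c below 0.013 m or horizontal distance between measure_46_center and peg_d below 0.013 m) and horizontal distance between measure_46_center and measure_largest_center between 0.225 and 0.285 m and height (world z) of measure_46_center between 0.037 and 0.045 m and (horizontal distance between measure_38_center and peg_a below 0.013 m or horizontal distance between measure_38_center and peg_b below 0.013 m or horizontal distance between measure_38_center and peg_c below 0.013 m or horizontal distance between measure_38_center and peg_d below 0.013 m) and horizontal distance between measure_38_center and measure_largest_center between 0.31 and 0.37 m and height (world z) of measure_38_center between 0.032 and 0.04 m and distance of each of measure_largest_center, measure_smallest_center from where it was at the start of the episode below 0.015 m); the robot touches nothing.
It fails at once if the largest or the smallest measure is shifted by more than 20 mm or tipped (distance of any of measure_largest_center, measure_smallest_center from where it was at the start of the episode above 0.02 m or angle between any of measure_largest_center, measure_smallest_center's own z axis and vertical above 0.4 rad).
It fails at once if a measure is dropped on to its peg (faster than 0.6 m/s close above the rail) ((linear speed of measure_62 above 0.6 m/s and height (world z) of measure_62_center below 0.081 m and (horizontal distance between measure_62_center and peg_a below 0.03 m or horizontal distance between measure_62_center and peg_b below 0.03 m or horizontal distance between measure_62_center and peg_c below 0.03 m or horizontal distance between measure_62_center and peg_d below 0.03 m)) or (linear speed of measure_54 above 0.6 m/s and height (world z) of measure_54_center below 0.076 m and (horizontal distance between measure_54_center and peg_a below 0.03 m or horizontal distance between measure_54_center and peg_b below 0.03 m or horizontal distance between measure_54_center and peg_c below 0.03 m or horizontal distance between measure_54_center and peg_d below 0.03 m)) or (linear speed of measure_46 above 0.6 m/s and height (world z) of measure_46_center below 0.071 m and (horizontal distance between measure_46_center and peg_a below 0.03 m or horizontal distance between measure_46_center and peg_b below 0.03 m or horizontal distance between measure_46_center and peg_c below 0.03 m or horizontal distance between measure_46_center and peg_d below 0.03 m)) or (linear speed of measure_38 above 0.6 m/s and height (world z) of measure_38_center below 0.066 m and (horizontal distance between measure_38_center and peg_a below 0.03 m or horizontal distance between measure_38_center and peg_b below 0.03 m or horizontal distance between measure_38_center and peg_c below 0.03 m or horizontal distance between measure_38_center and peg_d below 0.03 m))).
It also fails if it takes over 120 s, if anything falls off the work surface, if the arm or the gripper's body presses on something with over 40 N, if the wrist force passes 120 N, or if a joint passes its speed limit or range.

## Working session

There is one attempt and no reset: what is moved stays moved. The work goes in short steps, Python scripts to look and compute and a tool call to move; the robot and the scene stay as the last step left them, time stands still between calls to the robot, and variables do not carry over. Pictures are saved under pics/ and viewed, at most 14 in all, crops included, and the job is handed in when it is done.

Besides the shell and the picture viewer there is one more tool, called after "Request:" as name([rows], argument=value, ...), one row to a line, values as JSON. step_arm: Moves the arm, as the interface text tells. Its arguments: {"type":"object","properties":{"motion":{"type":"array","items":{"type":"object","properties":{"offset":{"type":"array","items":{"type":"number"}},"yaw":{"type":"number"}}}},"claw":{"type":"number"}},"required":["motion"]}

```bash
mkdir -p pics; cat > h.py <<'E'
import numpy as np, cv2, json
from rig import manip
def cap(n,f):
    c=manip.capture(n); cv2.imwrite(f'pics/{f}.png',c['frame'][:,:,::-1])
    d={k:(np.array(v).tolist()) for k,v in c.items() if k!='frame'}; json.dump(d,open(f'pics/{f}.json','w')); return c['frame'],d
def KRT(d):
    f=192/np.tan(np.radians(d['vertical_fov'])/2)
    return np.array([[f,0,d['cx']],[0,f,d['cy']],[0,0,1]]),cv2.Rodrigues(np.array(d['rvec'],float))[0],np.array(d['tvec'],float).ravel()
def ray(f,uv,z):
    K,R,t=KRT(json.load(open(f'pics/{f}.json')))
    v=R.T@np.linalg.inv(K)@np.array([uv[0],uv[1],1.]); c=-R.T@t
    return c+v*(z-c[2])/v[2]
def proj(f,P):
    K,R,t=KRT(json.load(open(f'pics/{f}.json'))); q=K@(R@np.array(P)+t); return q[:2]/q[2]
E
python3 - <<'E'
from h import *
for n in('top','scene'):
    im,d=cap(n,n+'0'); print(n,d)
    cv2.imwrite(f'pics/{n}0b.png',cv2.resize(im[:,:,::-1],(800,600),interpolation=cv2.INTER_CUBIC))
    K,R,t=KRT(d); print(-R.T@t)
print(manip.state())
E
```

```text
top {'vertical_fov': 50.405802790129435, 'cx': 251.45782193435693, 'cy': 189.32143574501114, 'rvec': [2.191961337869998, -2.1707698237586595, 0.06105326087827453], 'tvec': [-0.0024420190967235048, 0.4979522640994913, 1.1385337956967214]}
[ 0.41997356 -0.01143107  1.1694927 ]
scene {'vertical_fov': 52.775923755763166, 'cx': 257.8812801331949, 'cy': 200.18885489404, 'rvec': [0.9592178340935985, 2.2652760936840917, -1.2801014065542826], 'tvec': [0.3344346405811781, -0.12943664705794547, 1.2017666817666293]}
[1.00829527 0.53410913 0.52049171]
{'time_s': 0.1, 'joint_pos': array([-71.99921571,  24.9313263 ,   1.43216169,  90.18420998,
        -0.66297311,  64.97325216,  -4.30284001]), 'joint_velocities': array([ 0.0728441 , -0.03881354, -0.06841707, -0.07836557, -0.02595868,
        0.27530348, -0.01845215]), 'joint_efforts': array([ 3.81210877e-03, -6.71754241e+01,  1.02866918e+00, -3.16894448e+01,
        1.58814032e-02,  7.47483718e-03, -1.70068580e-05]), 'eef_pos': array([0.25289844, 0.57107376, 0.24461482]), 'tool_rot': array([-1.79920019e+02,  9.34700168e-03,  1.56116309e+02]), 'contact_force': array([-0.62941717,  0.01794402,  0.62519905]), 'wrist_torque': array([ 0.02999561, -0.02717214, -0.07250108]), 'finger_force': 0.0, 'finger_gap': 0.08505705811848355}
```

View pics/top0b.png

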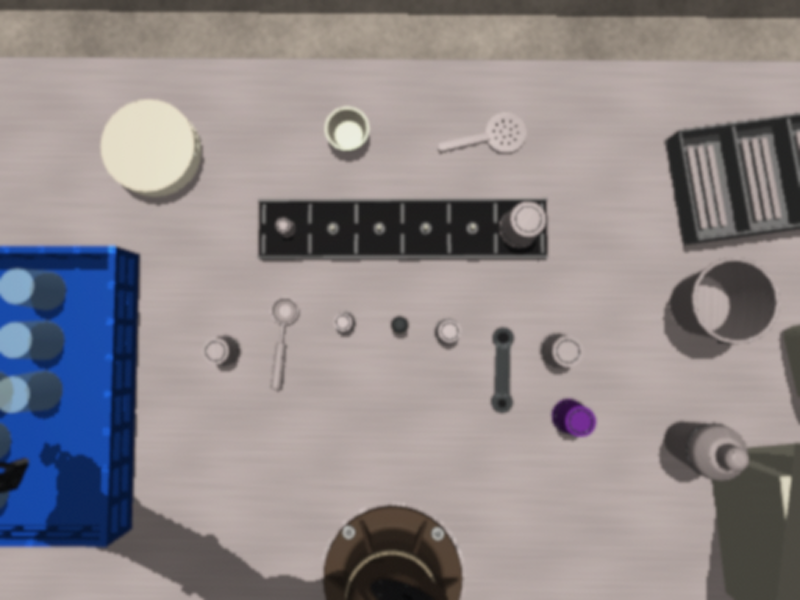

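View pics/scene0b.png

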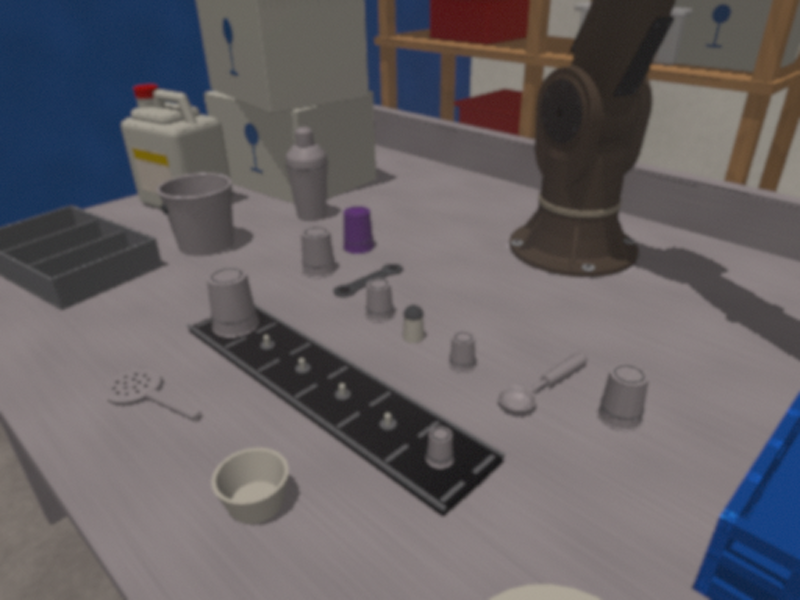

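The top view shows the largest measure at (525,218) on the right (-y) end and the smallest at (285,226) on the left. The free pegs are at x = 333, 379, 425 and 472. The loose measures are at (217,351), (344,322), (448,331) and (565,351), and the purple one is at (575,418). I'll enlarge the crop to compare sizes.

```bash
python3 - <<'E'
from h import *
im=cv2.imread('pics/top0.png')
c=im[120:250,120:390]; c=cv2.convertScaleAbs(cv2.resize(c,(798,384),interpolation=cv2.INTER_CUBIC),alpha=1.2)
cv2.imwrite('pics/top0c.png',c)
E
```

```text
(no output)
```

View pics/top0c.png

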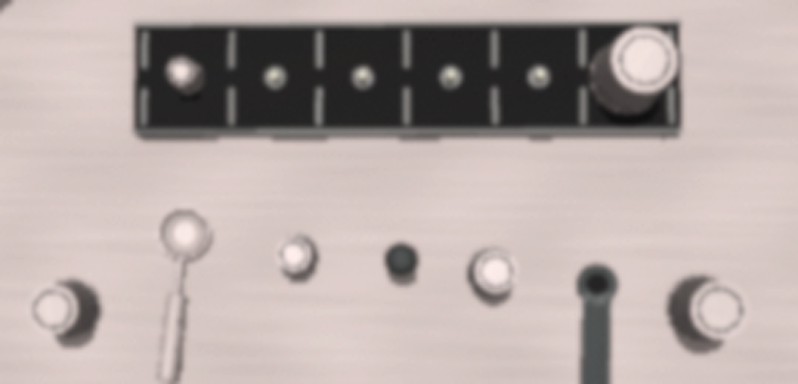

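The crop is at 2.955x from (120,120). Closed-end centres and sizes are: (719,310) about 52 px wide, (56,310) 44 px, (494,271) 36 px and (296,255) 30 px, which fit 62, 54, 46 and 38. Pegs are at (275,77), (362,77), (450,77) and (539,77).

```bash
python3 - <<'E'
from h import *
f=lambda u,v:((u+.5)/2.9556-.5+120,(v+.5)/2.954-.5+120)
P={}
for n,u,v,z in [('p4',275,76,.03),('p3',362,76,.03),('p2',450,76,.03),('p1',539,76,.03),('L',644,60,.1),('S',181,71,.05),('62',719,309,.078),('54',55,309,.068),('46',495,270,.058),('38',296,254,.048),('railTL',137,25,.012),('railTR',679,25,.012)]:
    P[n]=ray('top0',f(u,v),z); print(n,P[n].round(4), 'scene800',((proj('scene0',P[n])+.5)*1.5625).round(0))
E
```

```text
p4 [0.6203 0.1129 0.03  ] scene800 [387. 412.]
p3 [0.621  0.0298 0.03  ] scene800 [342. 383.]
p2 [ 0.6217 -0.0542  0.03  ] scene800 [303. 358.]
p1 [ 0.6224 -0.139   0.03  ] scene800 [267. 335.]
L [ 0.6252 -0.2249  0.1   ] scene800 [227. 275.]
S [0.6208 0.1992 0.05  ] scene800 [439. 433.]
62 [ 0.4035 -0.2956  0.078 ] scene800 [315. 232.]
54 [0.3971 0.3063 0.068 ] scene800 [626. 373.]
46 [ 0.4368 -0.0957  0.058 ] scene800 [378. 284.]
38 [0.45   0.0886 0.048 ] scene800 [461. 336.]
railTL [0.6726 0.2503 0.012 ] scene800 [442. 508.]
railTR [ 0.6766 -0.2764  0.012 ] scene800 [190. 325.]
```

The peg spacing comes out at 84 mm and the projections match the scene view, so the positions hold. First I move above the 54 and turn the jaws to world x (yaw 90).

Request:
step_arm([
  {"offset": [-0.01, -0.01, -0.03], "yaw": 7},
  {"offset": [-0.03, -0.025, -0.05], "yaw": 14},
  {"offset": [-0.06, -0.045, -0.05], "yaw": 21},
  {"offset": [-0.09, -0.07, -0.05], "yaw": 28},
  {"offset": [-0.12, -0.092, -0.05], "yaw": 35},
], claw=0)

```text
time_s: 0.52
eef_pos: [0.3259, 0.4371, 0.2953]
tool_rot: [-180.0, -0.0, 120.8]
contact_force: [0.0, 0.5, -0.1]
finger_gap: 0.0854
finger_force: 0.0
```

Request:
step_arm([
  {"offset": [-0.03, -0.001, 0], "yaw": 6.2},
  {"offset": [-0.06, -0.003, 0], "yaw": 12.4},
  {"offset": [-0.09, -0.004, 0.01], "yaw": 18.6},
  {"offset": [-0.12, -0.006, 0.025], "yaw": 24.8},
  {"offset": [-0.15, -0.007, 0.05], "yaw": 31.1},
])

```text
time_s: 0.93
eef_pos: [0.3983, 0.306, 0.2464]
tool_rot: [179.9, -0.2, 89.7]
contact_force: [1.9, 0.3, -0.4]
finger_gap: 0.0854
finger_force: 0.0
```

Request:
step_arm([
  {"offset": [0, 0, 0.01]},
  {"offset": [0, 0, 0.01]},
])

```text
schema error: expected keys offset, yaw
```

```bash
python3 - <<'E'
from h import *
im,d=cap('wrist','w1'); s=manip.state(); print(s['eef_pos'],s['tool_rot'],s['joint_pos'].round(1))
K,R,t=KRT(d);print(-R.T@t)
print(proj('w1',[.397,.306,.068]),proj('w1',[.397,.306,.0]))
cv2.imwrite('pics/w1b.png',cv2.resize(im[:,:,::-1],(800,600)))
E
```

```text
[0.3993147  0.29816719 0.24108397] [-179.92832206    0.31316826   88.86254374] [-59.4  13.5  20.1 108.8  -5.1  58.9 -38.3]
[0.39892165 0.38534862 0.37617258]
[248.18233432 172.53054513] [248.45602224 157.23671695]
```

View pics/w1b.png

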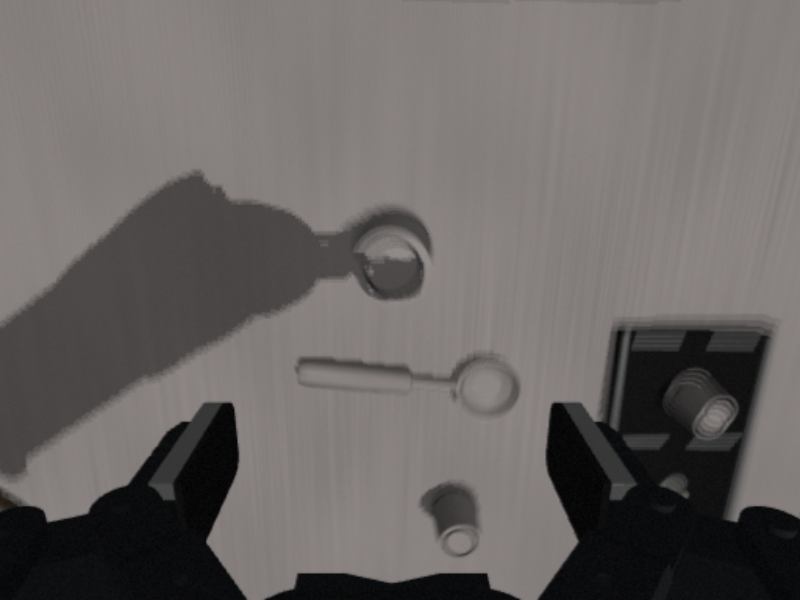

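The cup's top shows at (392,265) against a prediction of (388,270), so the position is good. I descend and grasp.

Request:
step_arm([
  {"offset": [0, 0, 0.02], "yaw": 0},
  {"offset": [0, 0, 0.05], "yaw": 0},
  {"offset": [0, 0, 0.085], "yaw": 0},
  {"offset": [0, 0, 0.115], "yaw": 0},
  {"offset": [0, 0, 0.135], "yaw": 0},
])

```text
time_s: 1.4
eef_pos: [0.3957, 0.3058, 0.1076]
tool_rot: [-179.9, 0.1, 90.1]
contact_force: [-0.3, -1.1, -0.2]
finger_gap: 0.0853
finger_force: 0.0
```

Request:
step_arm([
  {"offset": [0, 0, 0.02], "yaw": 0},
  {"offset": [0, 0, 0.045], "yaw": 0},
  {"offset": [0, 0, 0.065], "yaw": 0},
  {"offset": [0, 0, 0.077], "yaw": 0},
  {"offset": [0, 0, 0.077], "yaw": 0},
])

```text
time_s: 1.82
eef_pos: [0.3955, 0.3057, 0.0309]
tool_rot: [-179.8, 0.2, 90.1]
contact_force: [0.1, 0.5, -0.5]
finger_gap: 0.0859
finger_force: 0.0
```

Request:
step_arm([
  {"offset": [0, 0, 0], "yaw": 0},
  {"offset": [0, 0, 0], "yaw": 0},
  {"offset": [0, 0, 0], "yaw": 0},
  {"offset": [0, 0, 0], "yaw": 0},
  {"offset": [0, 0, 0], "yaw": 0},
], claw=1)

```text
time_s: 2.23
eef_pos: [0.3983, 0.3074, 0.0348]
tool_rot: [179.9, -0.1, 90.0]
contact_force: [1.6, -1.0, 4.8]
finger_gap: 0.0475
finger_force: 60.7
```

Request:
step_arm([
  {"offset": [0, 0, 0], "yaw": 0},
  {"offset": [0, 0, 0], "yaw": 0},
  {"offset": [0, 0, 0], "yaw": 0},
  {"offset": [0, 0, 0], "yaw": 0},
  {"offset": [0, 0, 0], "yaw": 0},
])

```text
time_s: 2.65
eef_pos: [0.3984, 0.3074, 0.0348]
tool_rot: [179.8, -0.1, 90.0]
contact_force: [0.8, -0.9, 5.3]
finger_gap: 0.0477
finger_force: 60.8
```

Gap 47.7 mm fits the 54. I lift it and carry it towards the second peg from the largest.

Request:
step_arm([
  {"offset": [0, 0, -0.01], "yaw": 0},
  {"offset": [0, 0, -0.03], "yaw": 0},
  {"offset": [0, 0, -0.06], "yaw": 0},
  {"offset": [0, 0, -0.09], "yaw": 0},
  {"offset": [0, 0, -0.11], "yaw": 0},
])

```text
time_s: 3.07
eef_pos: [0.3975, 0.307, 0.1468]
tool_rot: [179.9, -0.1, 90.0]
contact_force: [0.0, 0.4, -1.0]
finger_gap: 0.0475
finger_force: 62.0
```

Request:
step_arm([
  {"offset": [-0.01, 0.006, -0.01], "yaw": 0},
  {"offset": [-0.03, 0.018, -0.01], "yaw": 0},
  {"offset": [-0.055, 0.034, -0.01], "yaw": 0},
  {"offset": [-0.085, 0.052, -0.01], "yaw": 0},
  {"offset": [-0.115, 0.07, -0.01], "yaw": 0},
])

```text
time_s: 3.48
eef_pos: [0.4673, 0.1899, 0.1536]
tool_rot: [-180.0, -0.0, 90.1]
contact_force: [0.7, -0.0, -2.0]
finger_gap: 0.0478
finger_force: 62.0
```

Request:
step_arm([
  {"offset": [-0.03, 0.018, 0], "yaw": 0},
  {"offset": [-0.06, 0.037, 0], "yaw": 0},
  {"offset": [-0.09, 0.056, 0], "yaw": 0},
  {"offset": [-0.12, 0.075, 0], "yaw": 0},
  {"offset": [-0.15, 0.094, 0], "yaw": 0},
])

```text
time_s: 3.9
eef_pos: [0.5613, 0.0391, 0.1534]
tool_rot: [-180.0, 0.0, 90.0]
contact_force: [0.7, 0.1, -1.1]
finger_gap: 0.0477
finger_force: 62.0
```

Request:
step_arm([
  {"offset": [-0.03, 0.018, 0], "yaw": 0},
  {"offset": [-0.06, 0.037, 0], "yaw": 0},
  {"offset": [-0.08, 0.05, 0], "yaw": 0},
  {"offset": [-0.093, 0.058, 0], "yaw": 0},
  {"offset": [-0.097, 0.06, 0], "yaw": 0},
])

```text
time_s: 4.32
eef_pos: [0.6215, -0.059, 0.1532]
tool_rot: [180.0, 0.1, 89.8]
contact_force: [-0.6, -0.8, -1.5]
finger_gap: 0.0476
finger_force: 62.0
```

Request:
step_arm([
  {"offset": [0, 0, 0], "yaw": 0},
  {"offset": [0, 0, 0], "yaw": 0},
  {"offset": [0, 0, 0], "yaw": 0},
])

```text
time_s: 4.57
eef_pos: [0.6204, -0.053, 0.1531]
tool_rot: [-179.9, -0.1, 90.2]
contact_force: [0.6, 0.2, -1.8]
finger_gap: 0.0476
finger_force: 62.0
```

```bash
python3 - <<'E'
from h import *
im,d=cap('wrist','w2'); s=manip.state(); print(s['eef_pos'],s['tool_rot'],s['joint_pos'].round(1))
print([(proj('w2',[x,y,.03])*1.5625).round() for x,y in((.6224,-.1403),(.6217,-.0553),(.621,.0297),(.6203,.1147))])
cv2.imwrite('pics/w2b.png',cv2.resize(im[:,:,::-1],(800,600)))
cap('scene','s2');cap('top','t2')
E
```

```text
[ 0.62050412 -0.0529657   0.15324297] [-1.79961515e+02 -6.73582889e-02  9.01657417e+01] [-14.9  30.6  22.   97.9 -13.7  54.2  12.6]
[array([394., 451.]), array([393., 302.]), array([393., 120.]), array([ 392., -106.])]
```

View pics/w2b.png

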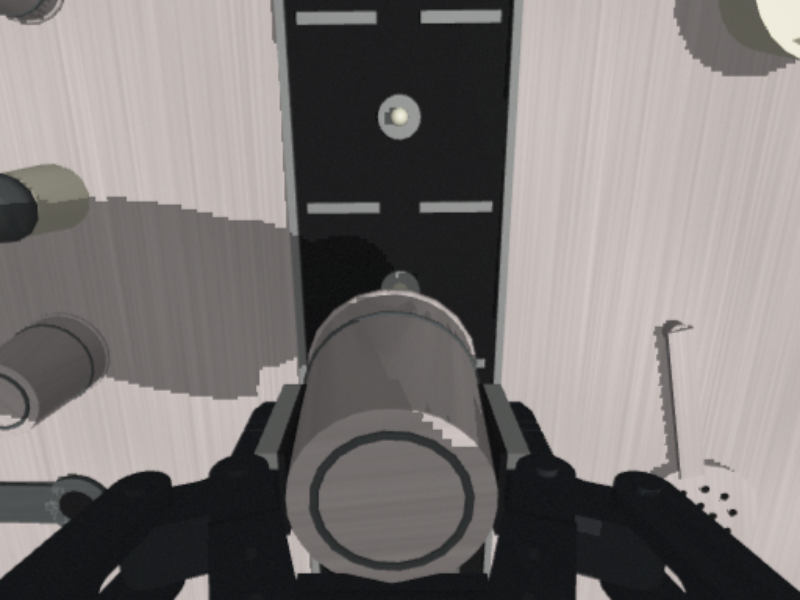

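The p3 tip is at (400,117), predicted (393,120). The held cup's top centre is at (392,499), and its mouth hides p2. I check for wrist-camera bias using the held cup.

```bash
python3 - <<'E'
from h import *
print(proj('w2',[.6205,-.0535,.1864])*1.5625, proj('w2',[.6205,-.0535,.153])*1.5625)
a=ray('w2',(400/1.5625-.2,117/1.5625-.2),.03);print(a)
# scene check rail pegs
im=cv2.imread('pics/scene0.png');c=im[200:310,120:320];cv2.imwrite('pics/s0c.png',cv2.resize(c,(800,440),interpolation=cv2.INTER_CUBIC))
for x,y in((.6224,-.1403),(.6217,-.0553),(.621,.0297),(.6203,.1147)):
  print((proj('scene0',[x,y,.03])-[120,200]+.5)*4)
E
```

```text
[389.38638425 516.57067614] [389.99868747 433.14317317]
[0.62413338 0.03116866 0.03      ]
[203.33030727  56.8917351 ]
[294.07324763 115.2537201 ]
[396.46207558 181.10584277]
[512.89245827 255.98889395]
```

View pics/s0c.png

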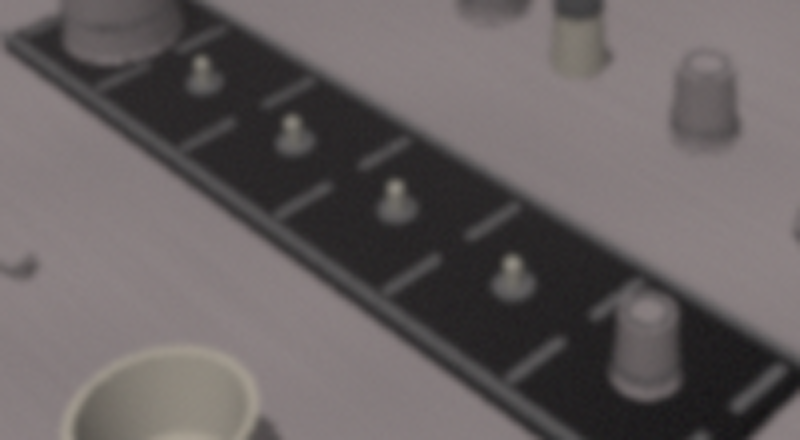

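Scene tips sit about 6 px (3 mm) nearer than predicted, and the wrist view agrees, so the row is about 2.5 mm farther in x. I correct and lower gently.

Request:
step_arm([
  {"offset": [-0.003, 0.0025, 0.015], "yaw": 0},
  {"offset": [-0.003, 0.0025, 0.035], "yaw": 0},
  {"offset": [-0.003, 0.0025, 0.055], "yaw": 0},
  {"offset": [-0.003, 0.0025, 0.073], "yaw": 0},
  {"offset": [-0.003, 0.0025, 0.088], "yaw": 0},
])

```text
time_s: 5.13
eef_pos: [0.6231, -0.0572, 0.0641]
tool_rot: [-180.0, -0.0, 90.1]
contact_force: [1.1, -0.1, -1.4]
finger_gap: 0.0476
finger_force: 62.1
```

Request:
step_arm([
  {"offset": [0, 0, 0.006], "yaw": 0},
  {"offset": [0, 0, 0.011], "yaw": 0},
  {"offset": [0, 0, 0.015], "yaw": 0},
  {"offset": [0, 0, 0.017], "yaw": 0},
  {"offset": [0, 0, 0.017], "yaw": 0},
])

```text
time_s: 5.55
eef_pos: [0.6239, -0.0581, 0.0486]
tool_rot: [180.0, -0.0, 90.0]
contact_force: [-0.4, 0.1, -1.4]
finger_gap: 0.0475
finger_force: 62.0
```

Request:
step_arm([
  {"offset": [0, 0, 0.001], "yaw": 0},
  {"offset": [0, 0, 0.0015], "yaw": 0},
  {"offset": [0, 0, 0.0015], "yaw": 0},
])

```text
time_s: 5.8
eef_pos: [0.624, -0.0583, 0.0472]
tool_rot: [179.9, -0.0, 90.0]
contact_force: [0.2, 0.1, -0.7]
finger_gap: 0.0477
finger_force: 62.1
```

Request:
step_arm([
  {"offset": [0, 0, 0], "yaw": 0},
  {"offset": [0, 0, 0], "yaw": 0},
  {"offset": [0, 0, 0], "yaw": 0},
  {"offset": [0, 0, 0], "yaw": 0},
  {"offset": [0, 0, 0], "yaw": 0},
], claw=0)

```text
time_s: 6.22
eef_pos: [0.6237, -0.0582, 0.0469]
tool_rot: [180.0, -0.0, 90.0]
contact_force: [0.6, -0.3, 0.0]
finger_gap: 0.0852
finger_force: 0.0
```

Request:
step_arm([
  {"offset": [0, 0, -0.01], "yaw": 0},
  {"offset": [0, 0, -0.03], "yaw": 0},
  {"offset": [0, 0, -0.06], "yaw": 0},
  {"offset": [0, 0, -0.09], "yaw": 0},
  {"offset": [0, 0, -0.11], "yaw": 0},
])

```text
time_s: 6.63
eef_pos: [0.6245, -0.0586, 0.1603]
tool_rot: [179.8, 0.0, 90.0]
contact_force: [1.1, -0.7, 0.8]
finger_gap: 0.0855
finger_force: 0.0
```

```bash
python3 - <<'E'
from h import *
s=manip.state(); print(s['eef_pos'],s['tool_rot'])
a,_=cap('scene','s3');b,_=cap('wrist','w3')
cv2.imwrite('pics/c3.png',np.hstack([cv2.resize(a[200:310,120:320,::-1],(400,220)),cv2.resize(b[:,:,::-1],(400,300))[:220]]) if 0 else np.vstack([cv2.resize(a[200:300,120:320,::-1],(600,300),interpolation=cv2.INTER_CUBIC),cv2.resize(b[150:,:,::-1],(600,274))]))
for p in([.624,-.0545,.08],[.624,-.0545,.012]): print(proj('w3',p))
E
```

```text
[ 0.62447441 -0.05858745  0.16034019] [1.79834768e+02 8.55522541e-03 8.99889698e+01]
[245.30856481 201.66733004]
[245.87985424 174.84463851]
```

View pics/c3.png

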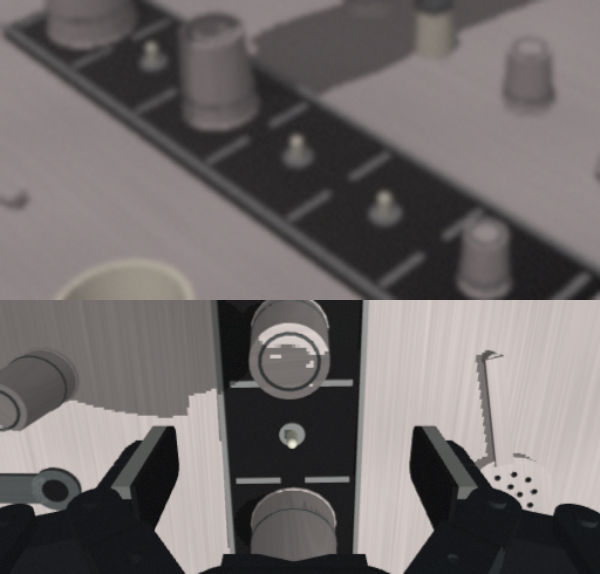

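The 54 stands centred: its top at (290,360) lies on the row with the p1 tip at (291,443), and the rail's centre is at 294. Next is the 46 at about (.4385,-.094).

Request:
step_arm([
  {"offset": [-0.003, -0.015, 0], "yaw": 0},
  {"offset": [-0.009, -0.045, 0], "yaw": 0},
  {"offset": [-0.016, -0.08, 0], "yaw": 0},
  {"offset": [-0.023, -0.115, 0], "yaw": 0},
  {"offset": [-0.029, -0.145, 0], "yaw": 0},
])

```text
time_s: 7.15
eef_pos: [0.4759, -0.0876, 0.1564]
tool_rot: [-179.9, -0.0, 90.0]
contact_force: [-0.6, 0.6, -0.0]
finger_gap: 0.0854
finger_force: 0.0
```

Request:
step_arm([
  {"offset": [-0.004, -0.022, 0], "yaw": 0},
  {"offset": [-0.007, -0.036, 0], "yaw": 0},
  {"offset": [-0.0075, -0.04, 0], "yaw": 0},
  {"offset": [-0.0075, -0.04, 0], "yaw": 0},
  {"offset": [-0.0075, -0.04, 0], "yaw": 0},
])

```text
time_s: 7.57
eef_pos: [0.4397, -0.0945, 0.1571]
tool_rot: [179.9, -0.0, 90.0]
contact_force: [0.5, 0.4, 0.3]
finger_gap: 0.0855
finger_force: 0.0
```

```bash
python3 - <<'E'
from h import *
s=manip.state(); print(s['eef_pos'],s['tool_rot'])
b,_=cap('wrist','w4');cv2.imwrite('pics/w4b.png',cv2.resize(b[:,:,::-1],(800,600)))
for p in([.4385,-.094,.058],[.4385,-.094,0.]): print((proj('w4',p)+.5)*1.5625)
E
```

```text
[ 0.43967332 -0.09450341  0.15705465] [ 1.79936387e+02 -1.82867374e-03  9.00351160e+01]
[388.27645497 312.67627733]
[388.94102738 278.29238713]
```

View pics/w4b.png

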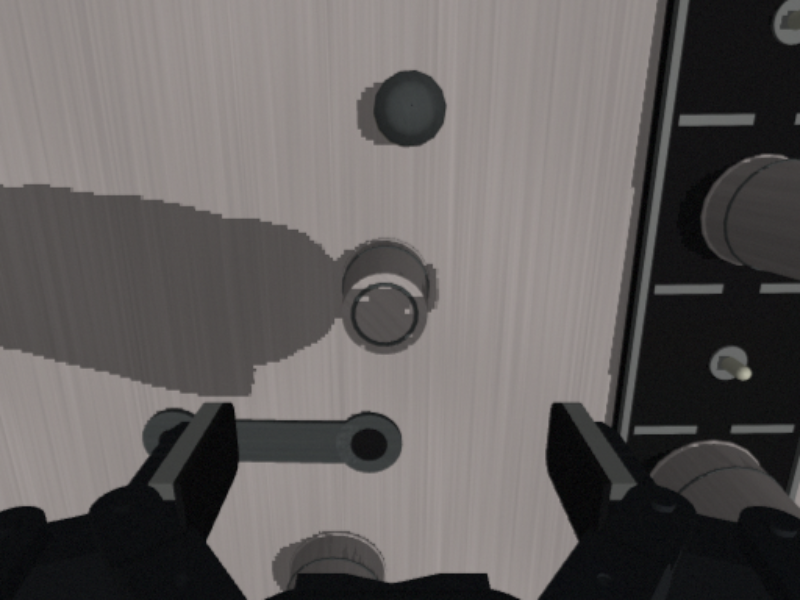

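The 46's top is at (385,314), predicted (388,313). I descend and grasp.

Request:
step_arm([
  {"offset": [0, 0, 0.02], "yaw": 0},
  {"offset": [0, 0, 0.05], "yaw": 0},
  {"offset": [0, 0, 0.08], "yaw": 0},
  {"offset": [0, 0, 0.105], "yaw": 0},
  {"offset": [0, 0, 0.12], "yaw": 0},
])

```text
time_s: 8.03
eef_pos: [0.4388, -0.0943, 0.0342]
tool_rot: [-179.9, 0.0, 90.1]
contact_force: [-0.3, 0.3, 0.9]
finger_gap: 0.0853
finger_force: 0.0
```

Request:
step_arm([
  {"offset": [0, 0, 0.006], "yaw": 0},
  {"offset": [0, 0, 0.008], "yaw": 0},
  {"offset": [0, 0, 0.008], "yaw": 0},
])

```text
time_s: 8.28
eef_pos: [0.4393, -0.0948, 0.0287]
tool_rot: [-180.0, 0.0, 90.0]
contact_force: [0.5, -0.1, 0.1]
finger_gap: 0.0854
finger_force: 0.0
```

Request:
step_arm([
  {"offset": [0, 0, 0], "yaw": 0},
  {"offset": [0, 0, 0], "yaw": 0},
  {"offset": [0, 0, 0], "yaw": 0},
  {"offset": [0, 0, 0], "yaw": 0},
  {"offset": [0, 0, 0], "yaw": 0},
], claw=1)

```text
time_s: 8.7
eef_pos: [0.4397, -0.0947, 0.0297]
tool_rot: [179.9, -0.0, 90.0]
contact_force: [1.4, 1.0, 6.7]
finger_gap: 0.0403
finger_force: 59.5
```

Request:
step_arm([
  {"offset": [0, 0, 0], "yaw": 0},
  {"offset": [0, 0, 0], "yaw": 0},
  {"offset": [0, 0, 0], "yaw": 0},
  {"offset": [0, 0, 0], "yaw": 0},
])

```text
time_s: 9.03
eef_pos: [0.4398, -0.0947, 0.0297]
tool_rot: [179.9, -0.0, 90.0]
contact_force: [1.3, 1.4, 7.4]
finger_gap: 0.0403
finger_force: 59.5
```

Request:
step_arm([
  {"offset": [0, 0, -0.01], "yaw": 0},
  {"offset": [0, 0, -0.03], "yaw": 0},
  {"offset": [0, 0, -0.06], "yaw": 0},
  {"offset": [0, 0, -0.09], "yaw": 0},
  {"offset": [0, 0, -0.115], "yaw": 0},
])

```text
time_s: 9.45
eef_pos: [0.4386, -0.0949, 0.1458]
tool_rot: [180.0, 0.0, 90.0]
contact_force: [0.7, 0.8, -0.6]
finger_gap: 0.0399
finger_force: 60.8
```

Request:
step_arm([
  {"offset": [0.008, 0.012, 0], "yaw": 0},
  {"offset": [0.023, 0.034, 0], "yaw": 0},
  {"offset": [0.042, 0.062, 0], "yaw": 0},
  {"offset": [0.062, 0.091, 0], "yaw": 0},
  {"offset": [0.082, 0.12, 0], "yaw": 0},
])

```text
time_s: 9.87
eef_pos: [0.5598, -0.0112, 0.1437]
tool_rot: [180.0, -0.0, 90.0]
contact_force: [0.9, 0.2, -0.4]
finger_gap: 0.04
finger_force: 60.9
```

Request:
step_arm([
  {"offset": [0.02, 0.03, 0], "yaw": 0},
  {"offset": [0.034, 0.052, 0], "yaw": 0},
  {"offset": [0.041, 0.062, 0], "yaw": 0},
  {"offset": [0.043, 0.065, 0], "yaw": 0},
  {"offset": [0.043, 0.065, 0], "yaw": 0},
])

```text
time_s: 10.28
eef_pos: [0.6237, 0.0311, 0.143]
tool_rot: [-180.0, 0.0, 90.1]
contact_force: [-0.7, 0.4, -0.3]
finger_gap: 0.0401
finger_force: 60.9
```

Request:
step_arm([
  {"offset": [0, 0, 0.01], "yaw": 0},
  {"offset": [0, 0, 0.025], "yaw": 0},
  {"offset": [0, 0, 0.04], "yaw": 0},
  {"offset": [0, 0, 0.05], "yaw": 0},
  {"offset": [0, 0, 0.05], "yaw": 0},
])

```text
time_s: 10.7
eef_pos: [0.6212, 0.0293, 0.0913]
tool_rot: [-179.8, 0.0, 89.9]
contact_force: [-0.7, -0.1, -0.9]
finger_gap: 0.04
finger_force: 60.9
```

```bash
python3 - <<'E'
from h import *
s=manip.state(); print(s['eef_pos'],s['tool_rot'])
a,_=cap('scene','s5');b,_=cap('wrist','w5');
cv2.imwrite('pics/c5.png',np.vstack([cv2.resize(a[200:300,120:320,::-1],(600,300),interpolation=cv2.INTER_CUBIC),cv2.resize(b[150:,:,::-1],(600,274))]))
for p in([.6235,.0305,.03],[.6235,.0305,.012]): print((proj('s5',p)-[120,200]+.5)*3)
E
```

```text
[0.62118066 0.02932533 0.09134718] [-1.79753460e+02  3.71669097e-02  8.99415647e+01]
[295.31430815 137.97662646]
[297.09250052 158.64485043]
```

View pics/c5.png

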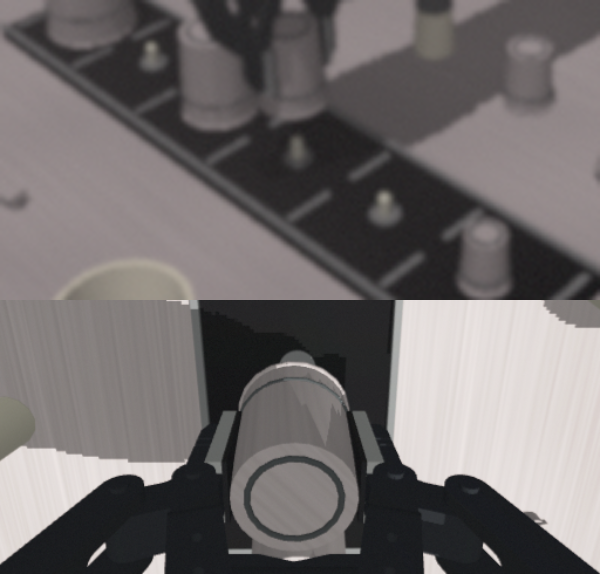

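The held cup's axis is at column 294 and the peg's foot at 297, so it is within 2 mm. I lower it.

Request:
step_arm([
  {"offset": [0, 0.001, 0.015], "yaw": 0},
  {"offset": [0, 0.001, 0.03], "yaw": 0},
  {"offset": [0, 0.001, 0.04], "yaw": 0},
  {"offset": [0, 0.001, 0.046], "yaw": 0},
  {"offset": [0, 0.001, 0.047], "yaw": 0},
])

```text
time_s: 11.22
eef_pos: [0.6241, 0.0302, 0.0462]
tool_rot: [-179.9, 0.0, 90.0]
contact_force: [-1.0, -0.1, -0.9]
finger_gap: 0.0399
finger_force: 60.9
```

Request:
step_arm([
  {"offset": [0, 0, 0.001], "yaw": 0},
  {"offset": [0, 0, 0.001], "yaw": 0},
])

```text
time_s: 11.38
eef_pos: [0.625, 0.0303, 0.0464]
tool_rot: [179.9, -0.0, 90.0]
contact_force: [0.1, 0.9, -0.9]
finger_gap: 0.0399
finger_force: 60.9
```

Request:
step_arm([
  {"offset": [0, 0, 0.0015], "yaw": 0},
  {"offset": [0, 0, 0.003], "yaw": 0},
  {"offset": [0, 0, 0.004], "yaw": 0},
  {"offset": [0, 0, 0.004], "yaw": 0},
])

```text
time_s: 11.72
eef_pos: [0.6249, 0.0304, 0.0421]
tool_rot: [180.0, -0.0, 90.0]
contact_force: [-0.5, 0.4, 2.0]
finger_gap: 0.04
finger_force: 61.2
```

Request:
step_arm([
  {"offset": [0, 0, 0], "yaw": 0},
  {"offset": [0, 0, 0], "yaw": 0},
  {"offset": [0, 0, 0], "yaw": 0},
  {"offset": [0, 0, 0], "yaw": 0},
  {"offset": [0, 0, 0], "yaw": 0},
], claw=0)

```text
time_s: 12.13
eef_pos: [0.6246, 0.0303, 0.0418]
tool_rot: [-180.0, -0.0, 90.0]
contact_force: [-0.4, -0.1, -0.8]
finger_gap: 0.0854
finger_force: 0.0
```

Request:
step_arm([
  {"offset": [0, 0, -0.01], "yaw": 0},
  {"offset": [0, 0, -0.03], "yaw": 0},
  {"offset": [0, 0, -0.06], "yaw": 0},
  {"offset": [0, 0, -0.09], "yaw": 0},
  {"offset": [0, 0, -0.115], "yaw": 0},
])

```text
time_s: 12.55
eef_pos: [0.6249, 0.0301, 0.1595]
tool_rot: [179.9, -0.0, 90.0]
contact_force: [-0.4, -0.4, 1.7]
finger_gap: 0.0857
finger_force: 0.0
```

Request:
step_arm([
  {"offset": [0.005, -0.014, 0], "yaw": 0},
  {"offset": [0.014, -0.042, 0], "yaw": 0},
  {"offset": [0.025, -0.074, 0], "yaw": 0},
  {"offset": [0.036, -0.106, 0], "yaw": 0},
  {"offset": [0.046, -0.134, 0], "yaw": 0},
])

```text
time_s: 12.97
eef_pos: [0.4886, 0.0765, 0.1573]
tool_rot: [-180.0, -0.0, 90.0]
contact_force: [-0.6, 1.5, 0.8]
finger_gap: 0.0853
finger_force: 0.0
```

Request:
step_arm([
  {"offset": [0.007, -0.02, 0], "yaw": 0},
  {"offset": [0.012, -0.034, 0], "yaw": 0},
  {"offset": [0.0135, -0.039, 0], "yaw": 0},
  {"offset": [0.0135, -0.039, 0.0], "yaw": 0},
  {"offset": [0.0135, -0.039, 0.0], "yaw": 0},
])

```text
time_s: 13.38
eef_pos: [0.4526, 0.0897, 0.1574]
tool_rot: [179.9, -0.0, 90.0]
contact_force: [-0.2, 0.5, -0.7]
finger_gap: 0.0852
finger_force: 0.0
```

```bash
python3 - <<'E'
from h import *
s=manip.state(); print(s['eef_pos'],s['tool_rot'])
b,_=cap('wrist','w6');cv2.imwrite('pics/w6b.png',cv2.resize(b[:,:,::-1],(800,600)))
for p in([.4515,.0896,.048],[.4515,.0896,0.]): print((proj('w6',p)+.5)*1.5625)
E
```

```text
[0.45260181 0.08968835 0.15743275] [ 1.79911595e+02 -2.32798974e-02  9.00148409e+01]
[388.48455567 306.6820649 ]
[388.96615583 279.22843574]
```

View pics/w6b.png

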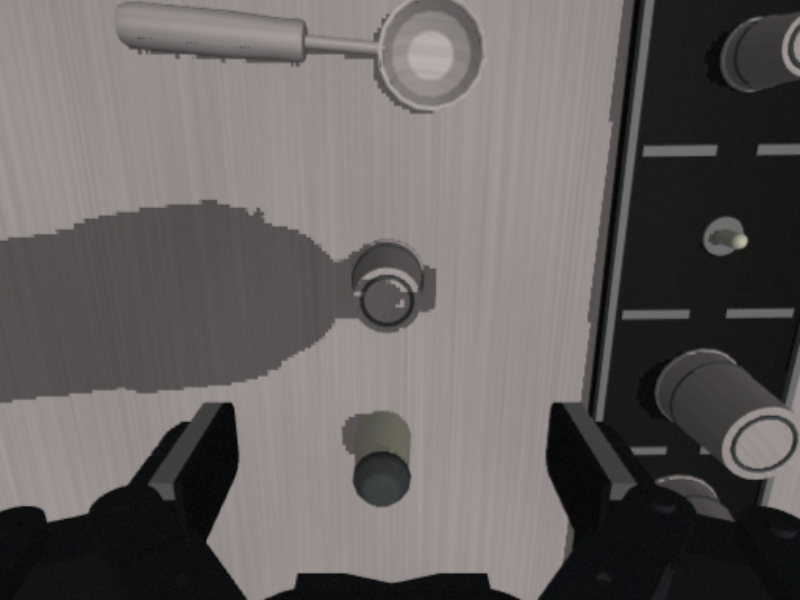

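The 38's top is at (387,300), predicted (388,307), so it sits 3 mm farther in +y. I adjust and grasp.

Request:
step_arm([
  {"offset": [0.003, 0, 0.02], "yaw": 0},
  {"offset": [0.003, 0, 0.05], "yaw": 0},
  {"offset": [0.003, 0, 0.08], "yaw": 0},
  {"offset": [0.003, 0, 0.105], "yaw": 0},
  {"offset": [0.003, 0, 0.123], "yaw": 0},
])

```text
time_s: 13.85
eef_pos: [0.4521, 0.0919, 0.0317]
tool_rot: [-180.0, 0.1, 90.0]
contact_force: [0.1, 1.1, -0.6]
finger_gap: 0.0857
finger_force: 0.0
```

Request:
step_arm([
  {"offset": [0, 0, 0.007], "yaw": 0},
  {"offset": [0, 0, 0.01], "yaw": 0},
  {"offset": [0, 0, 0.01], "yaw": 0},
  {"offset": [0, 0, 0.01], "yaw": 0},
])

```text
time_s: 14.18
eef_pos: [0.4526, 0.0927, 0.0245]
tool_rot: [179.9, -0.0, 90.0]
contact_force: [-0.6, 0.2, 1.6]
finger_gap: 0.0854
finger_force: 0.0
```

Request:
step_arm([
  {"offset": [0, 0, 0], "yaw": 0},
  {"offset": [0, 0, 0], "yaw": 0},
  {"offset": [0, 0, 0], "yaw": 0},
  {"offset": [0, 0, 0], "yaw": 0},
  {"offset": [0, 0, 0], "yaw": 0},
], claw=1)

```text
time_s: 14.6
eef_pos: [0.4521, 0.093, 0.0243]
tool_rot: [179.9, -0.0, 90.0]
contact_force: [0.3, 0.1, 6.1]
finger_gap: 0.0325
finger_force: 58.9
```

Request:
step_arm([
  {"offset": [0, 0, 0], "yaw": 0},
  {"offset": [0, 0, 0], "yaw": 0},
  {"offset": [0, 0, 0], "yaw": 0},
  {"offset": [0, 0, 0], "yaw": 0},
])

```text
time_s: 14.93
eef_pos: [0.4522, 0.0929, 0.0243]
tool_rot: [179.9, -0.0, 90.0]
contact_force: [-0.5, -0.3, 6.1]
finger_gap: 0.0326
finger_force: 58.9
```

Request:
step_arm([
  {"offset": [0, 0, -0.01], "yaw": 0},
  {"offset": [0, 0, -0.03], "yaw": 0},
  {"offset": [0, 0, -0.06], "yaw": 0},
  {"offset": [0, 0, -0.09], "yaw": 0},
  {"offset": [0, 0, -0.11], "yaw": 0},
])

```text
time_s: 15.35
eef_pos: [0.4519, 0.0925, 0.1365]
tool_rot: [179.9, -0.0, 90.0]
contact_force: [0.4, 0.1, 0.3]
finger_gap: 0.0324
finger_force: 59.6
```

Request:
step_arm([
  {"offset": [0.002, 0.012, 0], "yaw": 0},
  {"offset": [0.005, 0.036, 0], "yaw": 0},
  {"offset": [0.009, 0.068, 0], "yaw": 0},
  {"offset": [0.013, 0.1, 0], "yaw": 0},
  {"offset": [0.017, 0.128, 0], "yaw": 0},
])

```text
time_s: 15.77
eef_pos: [0.5811, 0.11, 0.1347]
tool_rot: [180.0, -0.0, 90.0]
contact_force: [0.4, 0.1, -0.5]
finger_gap: 0.0322
finger_force: 59.7
```

Request:
step_arm([
  {"offset": [0.003, 0.022, 0], "yaw": 0},
  {"offset": [0.005, 0.037, 0], "yaw": 0},
  {"offset": [0.006, 0.043, 0], "yaw": 0},
  {"offset": [0.006, 0.043, 0], "yaw": 0},
  {"offset": [0.006, 0.043, 0], "yaw": 0},
])

```text
time_s: 16.18
eef_pos: [0.6216, 0.1156, 0.1338]
tool_rot: [-179.9, 0.0, 90.0]
contact_force: [-0.7, -0.9, -0.2]
finger_gap: 0.0325
finger_force: 59.7
```

Request:
step_arm([
  {"offset": [0, 0, 0.01], "yaw": 0},
  {"offset": [0, 0, 0.025], "yaw": 0},
  {"offset": [0, 0, 0.038], "yaw": 0},
  {"offset": [0, 0, 0.045], "yaw": 0},
  {"offset": [0, 0, 0.045], "yaw": 0},
])

```text
time_s: 16.6
eef_pos: [0.6207, 0.1156, 0.0867]
tool_rot: [-179.8, 0.0, 90.0]
contact_force: [-0.4, 0.0, 0.2]
finger_gap: 0.0331
finger_force: 59.7
```

```bash
python3 - <<'E'
from h import *
s=manip.state(); print(s['eef_pos'],s['tool_rot'])
a,_=cap('scene','s7');b,_=cap('wrist','w7');
cv2.imwrite('pics/c7.png',np.vstack([cv2.resize(a[200:300,120:320,::-1],(600,300),interpolation=cv2.INTER_CUBIC),cv2.resize(b[150:,:,::-1],(600,274))]))
E
```

```text
[0.62066815 0.11557122 0.08666036] [-1.79784330e+02  4.88447665e-02  9.00154316e+01]
```

View pics/c7.png

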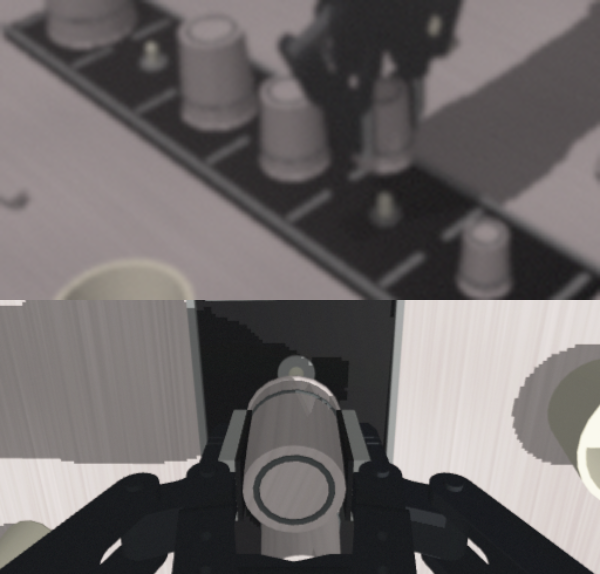

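The 46 stands well. The peg is at column 297 and the held 38's axis at 294, so I lower it with +1.5 mm in x.

Request:
step_arm([
  {"offset": [0, 0.0015, 0.015], "yaw": 0},
  {"offset": [0, 0.0015, 0.03], "yaw": 0},
  {"offset": [0, 0.0015, 0.04], "yaw": 0},
  {"offset": [0, 0.0015, 0.046], "yaw": 0},
  {"offset": [0, 0.0015, 0.048], "yaw": 0},
])

```text
time_s: 17.12
eef_pos: [0.6237, 0.1157, 0.0402]
tool_rot: [-179.9, 0.0, 90.0]
contact_force: [-0.2, 0.2, -0.3]
finger_gap: 0.0324
finger_force: 59.7
```

Request:
step_arm([
  {"offset": [0, 0, 0.001], "yaw": 0},
  {"offset": [0, 0, 0.001], "yaw": 0},
])

```text
time_s: 17.28
eef_pos: [0.6244, 0.1158, 0.0402]
tool_rot: [180.0, -0.0, 90.0]
contact_force: [0.1, 0.1, -1.1]
finger_gap: 0.0321
finger_force: 59.7
```

Request:
step_arm([
  {"offset": [0, 0, 0.0015], "yaw": 0},
  {"offset": [0, 0, 0.003], "yaw": 0},
  {"offset": [0, 0, 0.0035], "yaw": 0},
  {"offset": [0, 0, 0.0035], "yaw": 0},
])

```text
time_s: 17.62
eef_pos: [0.6244, 0.1159, 0.0366]
tool_rot: [180.0, -0.0, 90.0]
contact_force: [0.7, -0.3, 1.8]
finger_gap: 0.0326
finger_force: 59.9
```

Request:
step_arm([
  {"offset": [0, 0, 0], "yaw": 0},
  {"offset": [0, 0, 0], "yaw": 0},
  {"offset": [0, 0, 0], "yaw": 0},
  {"offset": [0, 0, 0], "yaw": 0},
  {"offset": [0, 0, 0], "yaw": 0},
], claw=0)

```text
time_s: 18.03
eef_pos: [0.6241, 0.1158, 0.0363]
tool_rot: [-180.0, 0.0, 90.0]
contact_force: [0.5, -0.8, -0.4]
finger_gap: 0.0853
finger_force: 0.0
```

Request:
step_arm([
  {"offset": [0, 0, -0.01], "yaw": 0},
  {"offset": [0, 0, -0.03], "yaw": 0},
  {"offset": [0, 0, -0.065], "yaw": 0},
  {"offset": [0, 0, -0.1], "yaw": 0},
  {"offset": [0, 0, -0.13], "yaw": 0},
])

```text
time_s: 18.45
eef_pos: [0.6243, 0.1155, 0.1692]
tool_rot: [179.9, -0.0, 90.0]
contact_force: [0.6, -0.5, 0.6]
finger_gap: 0.0852
finger_force: 0.0
```

Request:
step_arm([
  {"offset": [-0.012, -0.006, -0.01], "yaw": 0},
  {"offset": [-0.035, -0.018, -0.01], "yaw": 0},
  {"offset": [-0.065, -0.034, -0.01], "yaw": 0},
  {"offset": [-0.1, -0.053, -0.01], "yaw": 0},
  {"offset": [-0.133, -0.071, -0.01], "yaw": 0},
])

```text
time_s: 18.87
eef_pos: [0.5518, -0.0188, 0.1767]
tool_rot: [180.0, 0.0, 90.0]
contact_force: [0.9, -0.7, -0.8]
finger_gap: 0.0858
finger_force: 0.0
```

Request:
step_arm([
  {"offset": [-0.033, -0.018, 0], "yaw": 0},
  {"offset": [-0.066, -0.035, 0], "yaw": 0},
  {"offset": [-0.099, -0.053, 0], "yaw": 0},
  {"offset": [-0.132, -0.071, 0], "yaw": 0},
  {"offset": [-0.165, -0.088, 0], "yaw": 0},
])

```text
time_s: 19.28
eef_pos: [0.4635, -0.1838, 0.1767]
tool_rot: [180.0, -0.0, 90.0]
contact_force: [0.6, 0.8, -0.8]
finger_gap: 0.0852
finger_force: 0.0
```

Request:
step_arm([
  {"offset": [-0.033, -0.018, 0], "yaw": 0},
  {"offset": [-0.066, -0.035, 0], "yaw": 0},
  {"offset": [-0.092, -0.05, 0], "yaw": 0},
  {"offset": [-0.105, -0.057, 0], "yaw": 0},
  {"offset": [-0.11, -0.059, 0], "yaw": 0},
])

```text
time_s: 19.7
eef_pos: [0.4037, -0.2952, 0.1768]
tool_rot: [180.0, 0.0, 89.7]
contact_force: [0.6, 0.1, -0.9]
finger_gap: 0.0855
finger_force: 0.0
```

Request:
step_arm([
  {"offset": [0, 0, 0], "yaw": 0},
  {"offset": [0, 0, 0], "yaw": 0},
  {"offset": [0, 0, 0], "yaw": 0},
])

```text
time_s: 19.95
eef_pos: [0.4071, -0.2907, 0.1762]
tool_rot: [180.0, -0.0, 90.1]
contact_force: [-0.1, 0.1, -0.1]
finger_gap: 0.0852
finger_force: 0.0
```

```bash
python3 - <<'E'
from h import *
s=manip.state(); print(s['eef_pos'],s['tool_rot'],s['joint_pos'].round(0))
b,_=cap('wrist','w8');cv2.imwrite('pics/w8b.png',cv2.resize(b[:,:,::-1],(800,600)))
for p in([.405,-.293,.078],[.405,-.293,0.]): print((proj('w8',p)+.5)*1.5625)
print(ray('top0',(575/1.5625-.5,418/1.5625-.5),.078))
E
```

```text
[ 0.40707342 -0.29071862  0.17620479] [ 1.79995036e+02 -4.58174588e-02  9.01471282e+01] [  7.  19.  29. 114. -12.  50.  42.]
[386.49559869 319.20511271]
[387.88880301 274.31854741]
[ 0.29115249 -0.30667578  0.078     ]
```

View pics/w8b.png

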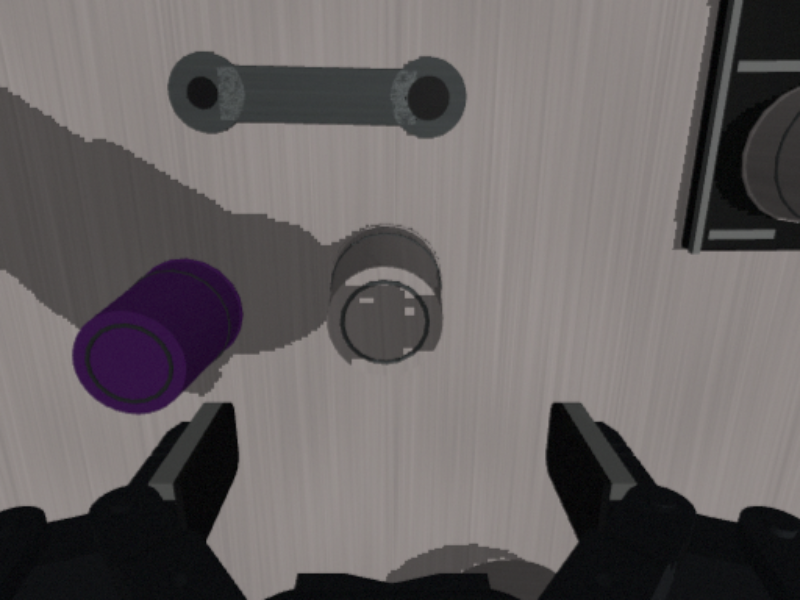

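The 62's top is at (385,321), predicted (386,319), and the purple one is clear by about 25 mm. I descend and grasp.

Request:
step_arm([
  {"offset": [-0.003, -0.002, 0.02], "yaw": 0},
  {"offset": [-0.003, -0.002, 0.05], "yaw": 0},
  {"offset": [-0.003, -0.002, 0.08], "yaw": 0},
  {"offset": [-0.003, -0.002, 0.107], "yaw": 0},
  {"offset": [-0.003, -0.002, 0.127], "yaw": 0},
])

```text
time_s: 20.42
eef_pos: [0.4043, -0.2934, 0.0472]
tool_rot: [-179.9, -0.1, 90.2]
contact_force: [0.8, 0.6, 0.3]
finger_gap: 0.0853
finger_force: 0.0
```

Request:
step_arm([
  {"offset": [0, 0, 0.006], "yaw": 0},
  {"offset": [0, 0, 0.009], "yaw": 0},
  {"offset": [0, 0, 0.009], "yaw": 0},
  {"offset": [0, 0, 0.009], "yaw": 0},
])

```text
time_s: 20.75
eef_pos: [0.405, -0.2954, 0.0413]
tool_rot: [179.9, 0.0, 90.0]
contact_force: [0.7, -0.2, 0.2]
finger_gap: 0.0853
finger_force: 0.0
```

Request:
step_arm([
  {"offset": [0, 0, 0], "yaw": 0},
  {"offset": [0, 0, 0], "yaw": 0},
  {"offset": [0, 0, 0], "yaw": 0},
  {"offset": [0, 0, 0], "yaw": 0},
  {"offset": [0, 0, 0], "yaw": 0},
], claw=1)

```text
time_s: 21.17
eef_pos: [0.4059, -0.2957, 0.0417]
tool_rot: [179.8, 0.1, 90.0]
contact_force: [2.3, 1.1, 9.0]
finger_gap: 0.0546
finger_force: 61.4
```

Request:
step_arm([
  {"offset": [0, 0, 0], "yaw": 0},
  {"offset": [0, 0, 0], "yaw": 0},
  {"offset": [0, 0, 0], "yaw": 0},
  {"offset": [0, 0, 0], "yaw": 0},
])

```text
time_s: 21.5
eef_pos: [0.406, -0.2957, 0.0416]
tool_rot: [179.8, 0.1, 90.0]
contact_force: [1.6, 1.6, 8.9]
finger_gap: 0.055
finger_force: 61.4
```

Request:
step_arm([
  {"offset": [0, 0, -0.01], "yaw": 0},
  {"offset": [0, 0, -0.03], "yaw": 0},
  {"offset": [0, 0, -0.06], "yaw": 0},
  {"offset": [0, 0, -0.09], "yaw": 0},
  {"offset": [0, 0, -0.12], "yaw": 0},
])

```text
time_s: 21.92
eef_pos: [0.4033, -0.2952, 0.1621]
tool_rot: [-179.9, -0.0, 90.0]
contact_force: [0.6, -0.1, -1.2]
finger_gap: 0.0546
finger_force: 63.7
```

Request:
step_arm([
  {"offset": [0.012, 0.008, -0.01], "yaw": 0},
  {"offset": [0.035, 0.02, -0.02], "yaw": 0},
  {"offset": [0.062, 0.04, -0.02], "yaw": 0},
  {"offset": [0.088, 0.065, -0.02], "yaw": 0},
  {"offset": [0.11, 0.095, -0.02], "yaw": 0},
])

```text
time_s: 22.33
eef_pos: [0.4987, -0.1836, 0.1814]
tool_rot: [180.0, -0.1, 90.0]
contact_force: [0.2, 0.8, -1.5]
finger_gap: 0.0543
finger_force: 63.7
```

Request:
step_arm([
  {"offset": [0.018, 0.032, 0], "yaw": 0},
  {"offset": [0.032, 0.065, 0], "yaw": 0},
  {"offset": [0.041, 0.098, 0], "yaw": 0},
  {"offset": [0.044, 0.118, 0], "yaw": 0},
  {"offset": [0.044, 0.126, 0], "yaw": 0},
])

```text
time_s: 22.75
eef_pos: [0.6278, -0.1388, 0.1805]
tool_rot: [180.0, -0.0, 90.2]
contact_force: [-0.3, 0.0, -1.4]
finger_gap: 0.0546
finger_force: 63.7
```

Request:
step_arm([
  {"offset": [0, 0, 0], "yaw": 0},
  {"offset": [0, 0, 0.01], "yaw": 0},
  {"offset": [0, 0, 0.03], "yaw": 0},
  {"offset": [0, 0, 0.05], "yaw": 0},
  {"offset": [0, 0, 0.05], "yaw": 0},
])

```text
time_s: 23.17
eef_pos: [0.6208, -0.1414, 0.1265]
tool_rot: [-179.6, -0.1, 89.9]
contact_force: [-1.5, 1.0, -2.2]
finger_gap: 0.0547
finger_force: 63.9
```

```bash
python3 - <<'E'
from h import *
s=manip.state(); print(s['eef_pos'],s['tool_rot'])
a,_=cap('scene','s9');b,_=cap('wrist','w9');
cv2.imwrite('pics/c9.png',np.vstack([cv2.resize(a[190:290,120:320,::-1],(600,300),interpolation=cv2.INTER_CUBIC),cv2.resize(b[150:,:,::-1],(600,274))]))
E
```

```text
[ 0.62084896 -0.14142653  0.12652916] [-1.79594669e+02 -5.67752467e-02  8.99024779e+01]
```

View pics/c9.png

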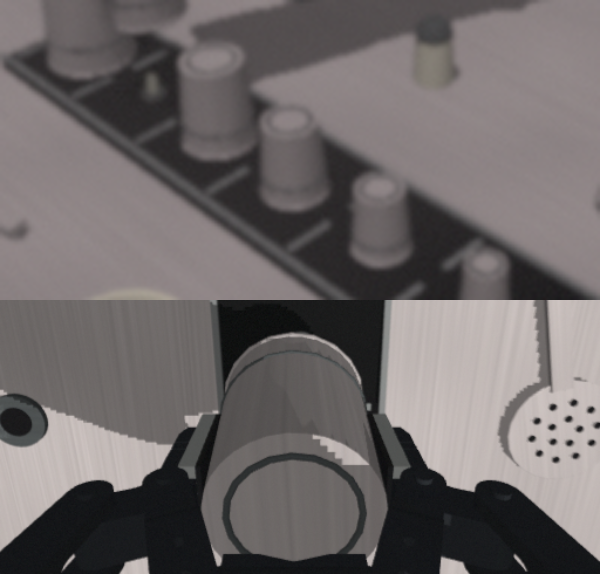

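Three stand in order, and the held 62 is over p1 with its axis at column 294 against the rail centre at about 299. I lower with +1.5 mm in x.

Request:
step_arm([
  {"offset": [0, 0.0015, 0.005], "yaw": 0},
  {"offset": [0, 0.0015, 0.02], "yaw": 0},
  {"offset": [0, 0.0015, 0.038], "yaw": 0},
  {"offset": [0, 0.0015, 0.055], "yaw": 0},
  {"offset": [0, 0.0015, 0.064], "yaw": 0},
])

```text
time_s: 23.68
eef_pos: [0.6263, -0.1412, 0.0656]
tool_rot: [-180.0, -0.0, 90.0]
contact_force: [-1.0, 0.4, -1.5]
finger_gap: 0.0549
finger_force: 63.9
```

Request:
step_arm([
  {"offset": [0, 0, 0.003], "yaw": 0},
  {"offset": [0, 0, 0.004], "yaw": 0},
  {"offset": [0, 0, 0.004], "yaw": 0},
])

```text
time_s: 23.93
eef_pos: [0.6272, -0.1415, 0.0631]
tool_rot: [179.9, 0.0, 90.0]
contact_force: [0.4, 1.0, -1.2]
finger_gap: 0.0546
finger_force: 63.9
```

Request:
step_arm([
  {"offset": [0, -0.001, 0.003], "yaw": 0},
  {"offset": [0, -0.002, 0.006], "yaw": 0},
  {"offset": [0, -0.002, 0.008], "yaw": 0},
  {"offset": [0, -0.002, 0.009], "yaw": 0},
  {"offset": [0, -0.002, 0.009], "yaw": 0},
])

```text
time_s: 24.35
eef_pos: [0.6247, -0.1413, 0.0539]
tool_rot: [180.0, -0.0, 90.0]
contact_force: [-1.5, -0.0, 5.4]
finger_gap: 0.0547
finger_force: 64.9
```

Request:
step_arm([
  {"offset": [0, 0, 0.0005], "yaw": 0},
  {"offset": [0, 0, 0.0005], "yaw": 0},
])

```text
time_s: 24.52
eef_pos: [0.6248, -0.1413, 0.0538]
tool_rot: [180.0, -0.0, 90.0]
contact_force: [-2.9, -0.4, 9.1]
finger_gap: 0.0548
finger_force: 65.3
```

Request:
step_arm([
  {"offset": [0, 0, 0], "yaw": 0},
  {"offset": [0, 0, 0], "yaw": 0},
  {"offset": [0, 0, 0], "yaw": 0},
  {"offset": [0, 0, 0], "yaw": 0},
  {"offset": [0, 0, 0], "yaw": 0},
], claw=0)

```text
time_s: 24.93
eef_pos: [0.6247, -0.1412, 0.0527]
tool_rot: [180.0, 0.0, 90.0]
contact_force: [-0.7, 0.7, -0.2]
finger_gap: 0.0855
finger_force: 0.0
```

Request:
step_arm([
  {"offset": [0, 0, -0.01], "yaw": 0},
  {"offset": [0, 0, -0.03], "yaw": 0},
  {"offset": [0, 0, -0.06], "yaw": 0},
  {"offset": [0, 0, -0.09], "yaw": 0},
  {"offset": [0, 0, -0.12], "yaw": 0},
])

```text
time_s: 25.35
eef_pos: [0.6244, -0.1413, 0.1748]
tool_rot: [-180.0, 0.0, 90.0]
contact_force: [1.1, -1.1, -0.2]
finger_gap: 0.085
finger_force: 0.0
```

Request:
step_arm([
  {"offset": [0, -0.02, -0.01], "yaw": 0},
  {"offset": [0, -0.05, -0.03], "yaw": 0},
  {"offset": [0, -0.09, -0.04], "yaw": 0},
  {"offset": [0, -0.13, -0.04], "yaw": 0},
  {"offset": [0, -0.16, -0.04], "yaw": 0},
])

```text
time_s: 25.77
eef_pos: [0.4619, -0.1417, 0.2138]
tool_rot: [179.9, -0.0, 90.0]
contact_force: [-0.2, -0.0, -0.6]
finger_gap: 0.0851
finger_force: 0.0
```

Request:
step_arm([
  {"offset": [0, -0.01, 0], "yaw": 0},
  {"offset": [0, -0.01, 0], "yaw": 0},
  {"offset": [0, -0.01, 0], "yaw": 0},
])

```text
time_s: 26.02
eef_pos: [0.4553, -0.1412, 0.2137]
tool_rot: [179.9, -0.0, 90.0]
contact_force: [1.7, -0.5, 0.1]
finger_gap: 0.0851
finger_force: 0.0
```

```bash
python3 - <<'E'
from h import *
a,_=cap('scene','s10');b,_=cap('top','t10')
cv2.imwrite('pics/c10.png',np.vstack([cv2.resize(a[165:305,110:330,::-1],(660,420),interpolation=cv2.INTER_CUBIC),cv2.resize(b[115:175,150:370,::-1],(660,180),interpolation=cv2.INTER_CUBIC)]))
for y,z in((-.1398,.09),(-.0548,.08),(.0302,.07),(.1152,.06),(-.2249,.1),(.1992,.05)):print((proj('t10',[.6220-.008*y,y,z])-[150,115]+.5)*3+[0,420],(proj('s10',[.6230-.008*y,y,.012])-[110,165]+.5)*3)
E
```

```text
[466.13664517 500.067152  ] [184.07612107 168.10910812]
[370.10314087 502.13071826] [251.56412155 212.70068886]
[275.96222456 504.15361662] [327.62892672 262.95925151]
[183.65849467 506.13703755] [414.01647123 320.03839355]
[564.23417463 497.96167452] [123.72457504 128.2328217 ]
[ 94.21682681 508.08218475] [511.73309216 384.60303557]
```

View pics/c10.png

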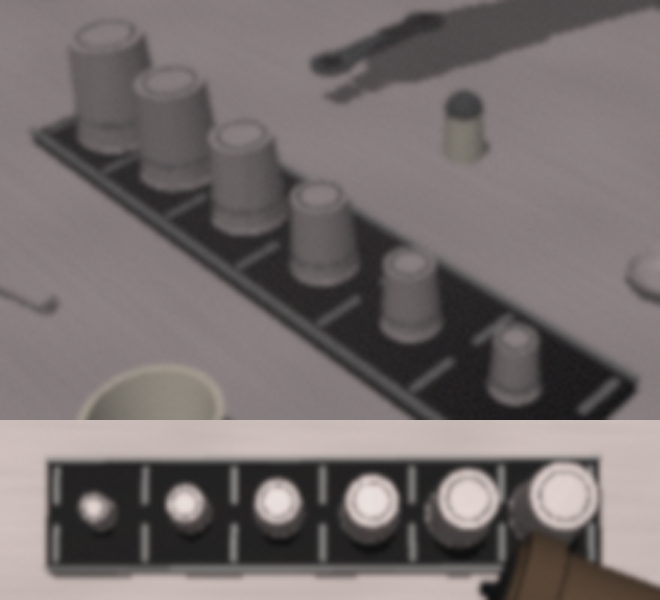

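All six step down in order. In the top view the tops are at (468,498), (371,502), (278,501) and (186,502), within about 2 mm of the peg predictions, and all are flat on the rail. I hand in.

```bash
python3 -c "
from rig import manip
print(manip.hand_in())"
```

```text
the job is handed in; nothing more can be done
None
```

The four measures stand upside down on their pegs in size order (62, 54, 46, 38 mm from the largest), within about 2 mm of centre by the cameras; the end ones look unmoved, and the job is handed in with no verdict shown.

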